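# Stretch a band to the set mark on a ring stretcher

### The job

The gold band on the ring stretcher is to be enlarged: with the fingertips, press the lever's round black palm pad gently down until the pointer stands at the set index on the scale (within half a division, and never beyond that), and keep it there for a good second. Then let the lever come all the way back up and move clear. Do not touch or lift the band, shift the index, or disturb or lift the small things lying around the stretcher.

Things in the scene. Friction and masses are not known exactly. Their poses are not given: they have to be found in the camera images.
- stretcher: the bench ring stretcher: grey cast foot 120 x 160 mm, round column, two cheeks and on top (197 to 290 mm up) a slim stepped steel expander, 48 mm wide at its collar. Fixed to the bench, at a new place and yaw each time. Origin at the centre of the foot's underside, z up. The lever points to its own -y, the scale and pointer stand on its +y side, in an upright plane 46 mm to its +x. The lever's pivot is the line through (0, 0, 150 mm) along its x axis
- press_lever (a joint): angle of the lever, rad: 0 at rest (up, held by its return spring and a stop), growing as the pad is pressed down, to 0.60 at its lower stop. It takes about 4 N on the pad to start and about 12 N at the highest index setting; let go, it springs back to 0. The pointer is fixed to the lever and turns with it, rad for rad, rising as the pad goes down
- pad_top (a point): centre of the top face of the palm pad, a black disc of 50 mm diameter and 13 mm thick at the lever's free end; 172 mm from the pivot line, about 41 mm above the pivot's height at rest. It moves on a circle about the pivot line; its face is level at lever angle 0.24, and leans by the difference from that. The pad lies towards the stretcher's own -y
- pointer_tip (a point): tip of the dark pointer, 140 mm from the pivot line on the side away from the pad; it runs along the rim of the scale as a fork, one blade on each face. At rest it stands 0.26 rad above level
- mark (a point): the point of the set index, a small brass clamp with a pointed nose on the outer rim of the scale, 140 mm from the pivot line, in the path of the pointer's tip (nothing collides there; the pointer can run past). Its own z axis lies along the rim, in the direction in which the pointer advances. The scale's divisions are 10 mm (0.0714 rad) apart
- set_index (a joint): angle of the set index, rad, on the same zero as press_lever: the pointer stands at the index when both angles are equal. Drawn between 0.22 and 0.48; clamped by friction, to be left as it is
- band: the gold band being enlarged, 25 mm outside diameter, 8 mm high, resting loosely on a step of the expander, 240 mm above the bench; origin at the centre of its underside
- spare_ring: a loose steel band ring lying flat under the lever's free end, 25 mm outside diameter, 6 mm high; origin at the centre of its underside
- flat_file: a hand file with a wooden handle, 262 mm long, 22 mm wide, 18 mm high, lying on the robot's side of the stretcher; origin on the bench at about mid-length, its x axis along the file
- loupe: a black eyeglass loupe, 33 mm diameter, 36 mm high, standing beyond the stretcher; origin at the centre of its underside
- ring_clamp: a wooden ring clamp with a steel band, 130 x 26 x 25 mm, lying beyond the lever; origin at the centre of its underside, x along it

How it is judged:
By the outcome, as a careful person would: the job done as asked, in the order asked, and still so for the second after the job is handed in, with the robot touching nothing.
It also fails if it takes over 42 s, if anything falls off the work surface, if the arm or the gripper's body presses on something with over 40 N, if the wrist force passes 120 N, or if a joint passes its speed limit or range.

### The arm

A 7-joint arm with a two-finger parallel gripper is mounted at the origin on the work surface. World frame = base frame: x ahead of the robot, y to its left, z up, the work surface at z = 0. Lengths are in m, angles in rad, forces in N, time in s.
With the tool pointing down it reaches from about 0.4 to 0.85 m from the base axis. Payload 10.4 kg.
Tool frame: the origin (TCP) lies at the very end of the fingers, on their centre line; the grasp point (between the pads) lies 19 mm behind it (manip.tcp_to_grasp is the distance from the TCP to the grasp point, in m); x points along the fingers, y is the direction in which the jaws open and shut, and the axes are right-handed (so a half turn about x gives the same grasp; the last joint's range is limited). The gripper opens to 85 mm and grips with 20 to 120 N. Pads are 22 mm wide; open, the fingers measure 114 mm over their backs; the gripper's body (76 mm by 85 mm) begins 54 mm behind the grasp point. The pads swing forward as they close: fully open they stand 13 mm farther back than shut.
Start: joints at [-1.261, 0.332, -0.065, 1.46, 0.022, 1.35, -0.088], TCP at [0.204, 0.591, 0.231] pointing down, gripper open.
Joint ranges: [-2.6, 2.6], [-0.5, 2.12], [-1.47, 1.34], [0.16, 2.42], [-1.27, 4.41], [0.06, 2.06], [-2.6, 2.6]. Speed limits (rad/s): [2.22, 2.22, 2.79, 2.79, 3.14, 3.14, 3.14].

### API

Orientations are given as a unit quaternion [x, y, z, w].
In Python, from workcell import manip, cams, hand_in gives the robot as it stands.
- The arm moves only by the shell command python3 -m handwheel 'ROWS' [FORCE]. ROWS is text: rows parted by semicolons, each of 7 numbers parted by spaces: the shift along the tool's x, y, z in mm, then the turn, a rotation vector about the tool's x, y, z in rad, then the finger opening in mm, from 0 to 85.4. A call has 1 to 8 rows; each row shifts and turns the commanded pose from where the row before left it, along the tool's axes as they then stand; what a row does not reach is not made up. A row lasts 1/10 s, in which the tool goes at most 50 mm and 8.59 degrees, less where a joint would pass 70% of its speed; a pose out of reach is approached as far as the arm can. A call with a gripper value outside its range is refused whole. The fingers move at their own pace and stop on an object; FORCE is the grip in N (left out, the last holds). Time passes only in rows, so rows that do not move let the fingers close. It gives the time, the measured TCP pose, the force and the opening at its end, in the units of the state.
- manip.get_obs(): the state, without advancing time (a new reading comes with each control period).
- cams.camera(name): name is "scene" or "top" or "wrist"; returns a dict with "color" (480x640x3 uint8, blue, green, red), "depth" (480x640 float32, m along the optical axis (not along the pixel's ray), 0 where there is no reading), "camera_matrix" (3x3 intrinsics, pixels), "origin" and "attitude" of the camera in the world; the wrist camera has in their place "T_tool_cam" (4x4, takes a point from camera to tool coordinates, whose origin is the TCP and whose axes are the tool frame's). Camera axes: x right, y down, z forward; pixel columns grow to the right and rows downward; lengths in m; the calibration is good to about 2 mm. A picture is of the moment at which its call begins: read the wrist's pose just before it.
- hand_in(): hands the job in, once; it reports no verdict.
Trained networks look in the newest picture that a camera, given by its name, has taken for a name from the list of things; names that differ only in an ending like _2 or _b are one class to them, and where a whole thing is asked for, a point or a joint stands for the part that bears it (a point fixed in the world has none). Each returns a list of dicts, best first, with "conf" (0 to 1); they miss things now and then, are a little off and sometimes report something else, mostly with a low value. They report only what shows in the picture. A call takes as long as a camera call.
- cams.recognise(camera, thing): "box" ([left, top, width, height] in pixels, round what is visible of it).
- cams.outline_of(camera, thing): "region" (480x640 bool, what is visible of it) and "box" ([left, top, width, height] in pixels, round what is visible of it).
The state is a dict: "clock": time; "joint_pos": joint angles; "joint_velocities": joint speeds; "tau": joint torques, N m; "position": TCP position; "ee_rot": TCP orientation; "ft_force": force on the tool from outside, world axes, zero at the start; "torque": the same for the moment, N m; "grip_width": opening from 0.0 (shut) to 1.0 (fully open).
Only numpy, scipy, OpenCV 4.12 (cv2) and the standard library are available. Lean on these libraries where they do the work, as an engineer would, in place of code of your own. Each camera call takes 0.05 s, during which the arm holds its last target.

## Working session

There is one attempt and no reset: what is moved stays moved. The work goes in short steps, Python scripts to look and compute and a shell command to move; the robot and the scene stay as the last step left them, time stands still between calls to the robot, and variables do not carry over. Pictures are saved under pics/ and viewed, and the job is handed in when it is done.

```bash
ls; mkdir -p pics; python3 - <<'E'
from workcell import manip,cams
import cv2
o=manip.get_obs();print({k:(v if not hasattr(v,'round') else v.round(3)) for k,v in o.items()})
for n in ["scene","top"]:
    c=cams.camera(n);cv2.imwrite(f"pics/{n}0.png",c["color"]);print(n,c["camera_matrix"],c["origin"],c["attitude"])
E
```

```text
pics
{'clock': 0.0, 'joint_pos': array([-1.261,  0.333, -0.065,  1.461,  0.022,  1.35 , -0.089]), 'joint_velocities': array([-0.001,  0.001,  0.001,  0.001, -0.   ,  0.   ,  0.001]), 'tau': array([-1.0000e-03, -6.2544e+01,  4.9000e-02, -3.9161e+01,  1.6000e-02,
        1.0000e-02,  0.0000e+00]), 'position': array([0.204, 0.59 , 0.231]), 'ee_rot': array([ 0.117,  0.697, -0.118,  0.697]), 'ft_force': array([-0.144, -0.014,  0.484]), 'torque': array([ 0.018, -0.058, -0.018]), 'grip_width': 0.9947716450599942}
scene [[550.45357988   0.         323.97002901]
 [  0.         550.45357988 235.35721918]
 [  0.           0.           1.        ]] [ 1.18456275 -0.18567975  0.71690192] [ 0.7623892   0.4926451  -0.22587164 -0.35361775]
top [[487.74191361   0.         326.31158029]
 [  0.         487.74191361 240.78889032]
 [  0.           0.           1.        ]] [0.4455126  0.10944616 0.88102785] [ 0.70894669 -0.69934528  0.07591856 -0.05046922]
```

View pics/scene0.png

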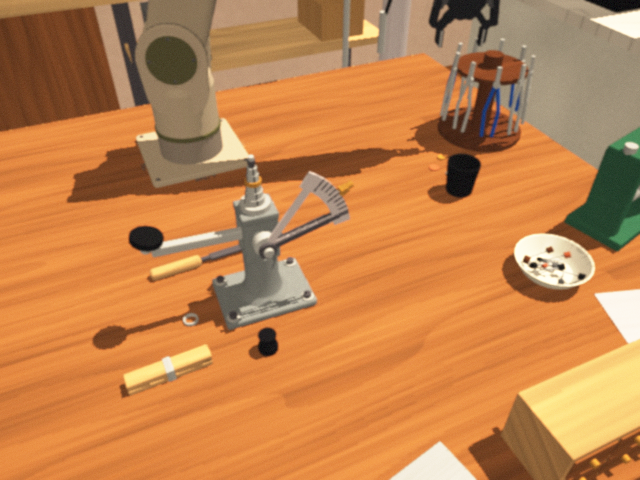

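View pics/top0.png

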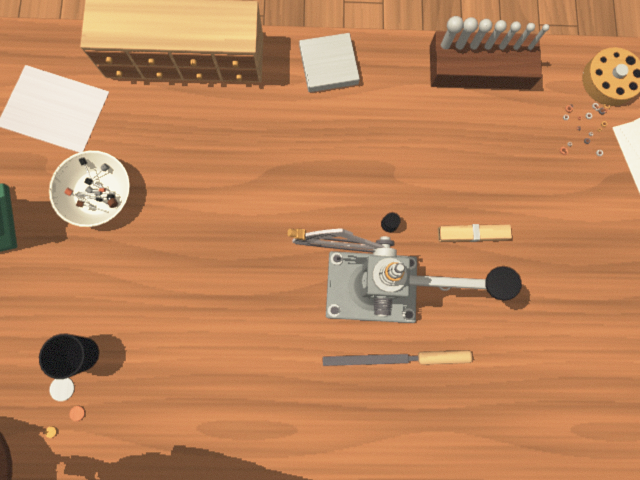

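The scene view shows the stretcher with the pad at (147,238) and the scale at (330,200). In the top view the pad is at (504,283), the column at (392,270) and the index brass at (298,234).

```bash
cat > h.py <<'E'
import numpy as np,cv2
from scipy.spatial.transform import Rotation as R
def pts(c,mask,T=None):
    K=c["camera_matrix"];d=c["depth"];v,u=np.where(mask&(d>0));z=d[v,u]
    p=np.c_[(u-K[0,2])/K[0,0]*z,(v-K[1,2])/K[1,1]*z,z]
    return p@R.from_quat(c["attitude"]).as_matrix().T+c["origin"] if T is None else p@T[:3,:3].T+T[:3,3]
def proj(c,P):
    p=(np.atleast_2d(P)-c["origin"])@R.from_quat(c["attitude"]).as_matrix();K=c["camera_matrix"]
    return np.c_[K[0,0]*p[:,0]/p[:,2]+K[0,2],K[1,1]*p[:,1]/p[:,2]+K[1,2]]
E
python3 - <<'E'
from workcell import manip,cams
from h import *
import pickle
S={}
for n in ["top","scene"]:
    c=cams.camera(n);S[n]=c
    for t in ["stretcher","press_lever","pad_top","set_index","mark","pointer_tip","band","spare_ring","flat_file","loupe","ring_clamp"]:
        r=cams.outline_of(n,t)
        if not r: print(n,t,None);continue
        r=r[0];P=pts(c,r["region"]);S[n,t]=r["region"]
        print(n,t,round(r["conf"],2),r["box"],np.median(P,0).round(4),P.min(0).round(3),P.max(0).round(3)) if len(P) else print(n,t,r["conf"],r["box"])
pickle.dump(S,open("S.pkl","wb"))
E
```

```text
top stretcher 0.59 [288.5, 227.1, 233.5, 96.0] [0.5191 0.0093 0.1621] [ 0.459 -0.195 -0.004] [0.624 0.139 0.29 ]
top press_lever 0.7 [301.7, 235.4, 219.2, 78.2] [ 0.517  -0.1471  0.1749] [ 0.467 -0.267 -0.002] [0.597 0.116 0.2  ]
top pad_top 0.62 [300.0, 237.8, 223.6, 76.6] [ 0.5174 -0.1447  0.1715] [ 0.467 -0.282 -0.004] [0.616 0.124 0.2  ]
top set_index 0.51 [288.1, 226.2, 16.1, 16.4] [0.5724 0.1238 0.232 ] [0.567 0.116 0.22 ] [0.58  0.137 0.241]
top mark 0.57 [285.2, 228.2, 22.1, 11.7] [0.5725 0.1251 0.2321] [0.567 0.116 0.196] [0.58  0.139 0.241]
top pointer_tip 0.56 [309.9, 238.2, 213.9, 74.6] [ 0.5178 -0.1397  0.1674] [ 0.467 -0.282 -0.005] [0.616 0.113 0.2  ]
top band None
top spare_ring None
top flat_file 0.73 [322.8, 351.6, 148.8, 16.5] [ 0.3968 -0.0595  0.0131] [ 0.382 -0.183 -0.003] [0.412 0.084 0.023]
top loupe 0.66 [379.7, 215.2, 21.1, 16.5] [ 0.6366 -0.0353  0.0354] [ 0.623 -0.052 -0.   ] [ 0.664 -0.021  0.042]
top ring_clamp 0.93 [440.6, 221.3, 71.3, 19.7] [ 0.6209 -0.1907  0.0234] [ 0.607 -0.258 -0.003] [ 0.644 -0.127  0.029]
scene stretcher 0.88 [127.6, 158.6, 222.7,
[... 455 characters left out ...]
inter_tip 0.63 [127.6, 209.0, 220.3, 51.3] [ 0.5247 -0.0846  0.1642] [ 0.235 -0.194 -0.004] [0.587 0.198 0.198]
scene band 0.45 [240.4, 178.3, 20.0, 9.0] [ 0.5308 -0.0047  0.2454] [ 0.519 -0.014  0.241] [0.535 0.009 0.25 ]
scene spare_ring 0.59 [180.1, 314.3, 17.6, 12.5] [ 0.5263 -0.139   0.0041] [ 0.516 -0.148 -0.001] [ 0.542 -0.126  0.009]
scene flat_file 0.77 [145.7, 245.0, 96.7, 36.1] [ 0.4028 -0.115   0.0136] [ 0.369 -0.178 -0.002] [ 0.504 -0.005  0.108]
scene loupe 0.58 [258.8, 328.0, 21.4, 28.0] [ 0.6464 -0.0369  0.028 ] [ 0.623 -0.052 -0.   ] [ 0.655 -0.017  0.039]
scene ring_clamp 0.55 [121.1, 343.2, 91.7, 53.8] [ 0.6306 -0.1916  0.0227] [ 0.586 -0.257 -0.002] [ 0.639 -0.123  0.028]
```

```bash
python3 - <<'E'
from h import *
import pickle
c=pickle.load(open("S.pkl","rb"))
cv2.imwrite("pics/a1.png",cv2.resize(c["top"]["color"][200:330,270:530],None,fx=3,fy=3,interpolation=cv2.INTER_CUBIC))
cv2.imwrite("pics/a2.png",cv2.resize(c["scene"]["color"][150:290,210:370],None,fx=4,fy=4,interpolation=cv2.INTER_CUBIC))
E
```

```text
(no output)
```

View pics/a1.png

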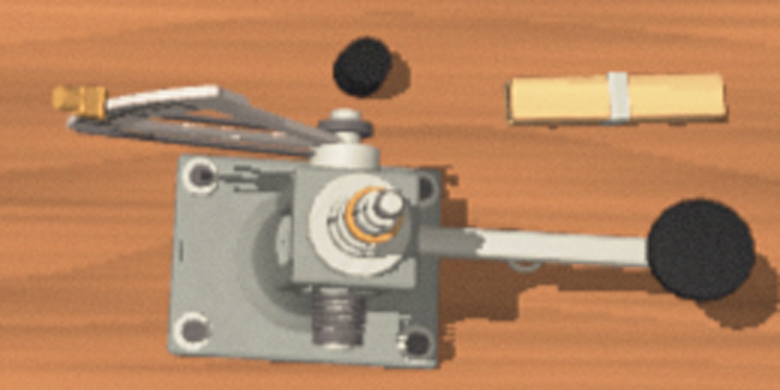

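View pics/a2.png

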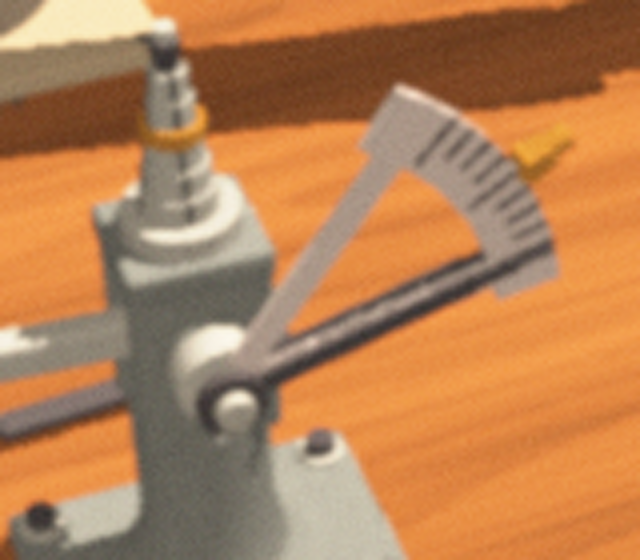

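```bash
python3 - <<'E'
from h import *
import pickle
from scipy.optimize import least_squares
S=pickle.load(open("S.pkl","rb"))
for n in ["top","scene"]:
    c=S[n]
    P=pts(c,np.ones((480,640),bool)); d=c["depth"]
    col=c["color"][(d>0)]
    # pad top
    m=(P[:,2]>0.17)&(P[:,2]<.215)&(P[:,1]<-.13)&(P[:,1]>-.24)&(abs(P[:,0]-.52)<.05)&(col.max(1)<60)
    Q=P[m]; print(n,"pad",len(Q),Q.mean(0).round(4),np.median(Q,0).round(4),Q.min(0).round(4),Q.max(0).round(4), ((Q.max(0)+Q.min(0))/2).round(4))
    A=np.c_[Q[:,:2],np.ones(len(Q))];print(np.linalg.lstsq(A,Q[:,2],rcond=None)[0])
    # expander top
    m=(P[:,2]>0.255)&(P[:,1]>-.05)&(P[:,1]<.05)&(abs(P[:,0]-.52)<.06);Q=P[m];print("exp",len(Q),Q.mean(0).round(4),Q.min(0).round(4),Q.max(0).round(4))
    m=(P[:,2]>0.01)&(P[:,2]<.03)&(abs(P[:,1])<.12)&(P[:,0]>.43)&(P[:,0]<.62);Q=P[m]
    print("foot",len(Q),Q.min(0),Q.max(0),cv2.minAreaRect(Q[:,:2].astype(np.float32)))
    r=S.get((n,"set_index"))
# scale points
c=S["top"];Q=pts(c,S["top","set_index"]);print(Q.round(4)[::6])
E
```

```text
top pad 892 [ 0.513  -0.1692  0.191 ] [ 0.5132 -0.1694  0.1911] [ 0.4905 -0.1923  0.1793] [ 0.5365 -0.1468  0.1991] [ 0.5135 -0.1695  0.1892]
[ 0.0024995  -0.2486976   0.14759676]
exp 170 [ 0.5204 -0.0007  0.2738] [ 0.5126 -0.0107  0.2561] [0.5306 0.006  0.2901]
foot 3330 [ 0.45942483 -0.08431635  0.01001087] [0.58496824 0.07823953 0.02999247] ((0.5222756862640381, -0.003469415009021759), (0.15984037518501282, 0.11988522112369537), 87.31459045410156)
scene pad 619 [ 0.5209 -0.1695  0.1904] [ 0.5224 -0.1695  0.1908] [ 0.4932 -0.1917  0.1785] [ 0.5395 -0.1472  0.1983] [ 0.5163 -0.1694  0.1884]
[-0.11286657 -0.22745394  0.21068186]
exp 222 [ 0.5252 -0.0024  0.2712] [ 0.5163 -0.01    0.2551] [0.5313 0.0075 0.2902]
foot 3511 [ 0.4575438  -0.08374309  0.01004221] [0.58587234 0.07886163 0.02998415] ((0.5216327905654907, -0.0018140524625778198), (0.15964210033416748, 0.12363696843385696), 87.44835662841797)
[[0.5794 0.128  0.2287]
 [0.5794 0.1198 0.2292]
 [0.5763 0.1317 0.2367]
 [0.5774 0.1238 0.232 ]
 [0.5789 0.1157 0.2254]
 [0.5753 0.1304 0.2348]
 [0.5759 0.1224 0.2324]
 [0.5735 0.1371 0.2363]
 [0.5737 0.129  0.2359]
 [0.575  0.1211 0.2305]
 [0.5717 0.1356 0.2389]
 [0.5727 0.1277 0.2342]
 [0.5737 0.1197 0.23  ]
 [0.5705 0.1329 0.238 ]
 [0.5717 0.125  0.2328]
 [0.5725 0.117  0.2292]
 [0.5701 0.129  0.2337]
 [0.571  0.121  0.2297]
 [0.5694 0.1291 0.2301]
 [0.569  0.1209 0.233 ]
 [0.5679 0.1277 0.2309]
 [0.5679 0.1196 0.2313]
 [0.5672 0.1237 0.2272]
 [0.5687 0.1156 0.22  ]]
```

The top view gives a yaw of about -3°. In the scene close-up the pointer is at rest on the lowest part of the scale and the brass index sits near tick 4. Next I rectify the scale plane from the scene camera.

```bash
cat >> h.py <<'E'
ORG=np.array([.522,-.0026,0]);YAW=-.048
def W(p): return R.from_euler('z',YAW).apply(np.atleast_2d(p))+ORG
def L(p): return R.from_euler('z',YAW).inv().apply(np.atleast_2d(p)-ORG)
def polar(c,x=.046,a0=.1,a1=1.0,r0=.08,r1=.17,s=800,h=360):
    a=np.linspace(a0,a1,s);r=np.linspace(r1,r0,h);A,Rr=np.meshgrid(a,r)
    P=W(np.c_[np.full(A.size,x),(Rr*np.cos(A)).ravel(),(.15+Rr*np.sin(A)).ravel()])
    uv=proj(c,P).reshape(h,s,2).astype(np.float32)
    im=cv2.remap(c["color"],uv[...,0],uv[...,1],cv2.INTER_CUBIC)
    for q in np.arange(0,.65,.1):
        i=int((q+.26-a0)/(a1-a0)*s); cv2.line(im,(i,0),(i,12),(255,0,0),2)
    return im
E
python3 - <<'E'
from h import *
import pickle
S=pickle.load(open("S.pkl","rb"))
c=S["scene"]
cv2.imwrite("pics/p0.png",polar(c))
im=c["color"].copy()
P=W([[.046,.14*np.cos(.26),.15+.14*np.sin(.26)],[.046,0,.15],[0,0,.29],[.06,.08,.0],[.06,-.08,.0],[0,-np.sqrt(.172**2-.041**2),.191]])
for u in proj(c,P): cv2.circle(im,tuple(int(8*x) for x in u),8,(0,255,0),-1,cv2.LINE_AA,3)
cv2.imwrite("pics/o0.png",cv2.resize(im[140:340,110:370],None,fx=3,fy=3))
print(L([[.5134,-.1695,.191],[.520,-.0,.28],[.5223,-.0035,0],[.5725,.1245,.232]]).round(4))
for n in["top","scene"]:
    Q=L(pts(S[n],np.ones((480,640),bool))); m=(Q[:,0]>.035)&(Q[:,0]<.06)&(Q[:,1]>.05)&(Q[:,1]<.16)&(Q[:,2]>.14)&(Q[:,2]<.26);Q=Q[m]
    a=np.arctan2(Q[:,2]-.15,Q[:,1]);r=np.hypot(Q[:,2]-.15,Q[:,1]);m=r>.146
    print(n,len(Q),"clamp a",a[m].min()-.26,a[m].max()-.26,np.median(a[m])-.26,r.max(),"x",np.median(Q[m],0))
E
```

```text
[[-0.0006 -0.1671  0.191 ]
 [-0.0021  0.0025  0.28  ]
 [ 0.0003 -0.0009  0.    ]
 [ 0.0443  0.1294  0.232 ]]
top 951 clamp a 0.24376524998739124 0.3284022142585379 0.3047294636789406 0.16664885629520695 x [0.0444153  0.13233204 0.23298248]
scene 1740 clamp a 0.22813060476206842 0.32052631576502477 0.29639374897149706 0.16732197148543462 x [0.0484771  0.13204554 0.23126842]
```

View pics/p0.png

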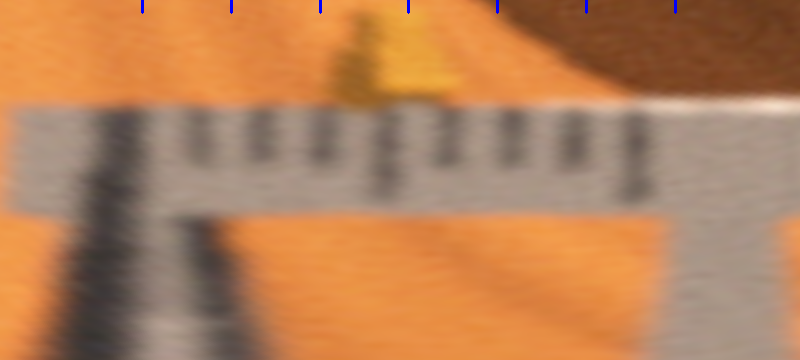

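View pics/o0.png

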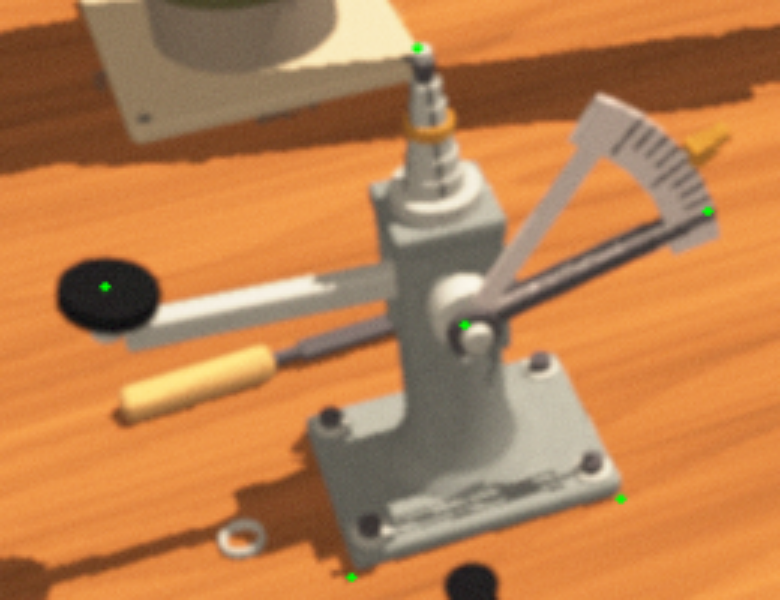

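```bash
python3 - <<'E'
from workcell import manip,cams
from h import *
o=manip.get_obs();M=R.from_quat(o["ee_rot"]).as_matrix();print(M.round(3),o["position"])
c=cams.camera("wrist");print(c["T_tool_cam"].round(3),c["camera_matrix"].round(1))
cv2.imwrite("pics/w0.png",c["color"])
C=W([[.046,.15*np.cos(.56),.15+.15*np.sin(.56)]])[0];print("clamp",C)
E
```

```text
[[ 0.     0.327  0.945]
 [ 0.     0.945 -0.327]
 [-1.     0.    -0.   ]] [0.20419915 0.59071613 0.23134811]
[[-0.001 -0.288  0.958 -0.142]
 [ 1.    -0.001  0.001 -0.002]
 [ 0.     0.958  0.288 -0.072]
 [ 0.     0.     0.     1.   ]] [[379.6   0.  319.9]
 [  0.  379.6 234.2]
 [  0.    0.    1. ]]
clamp [0.57404491 0.12213474 0.22967793]
```

View pics/w0.png

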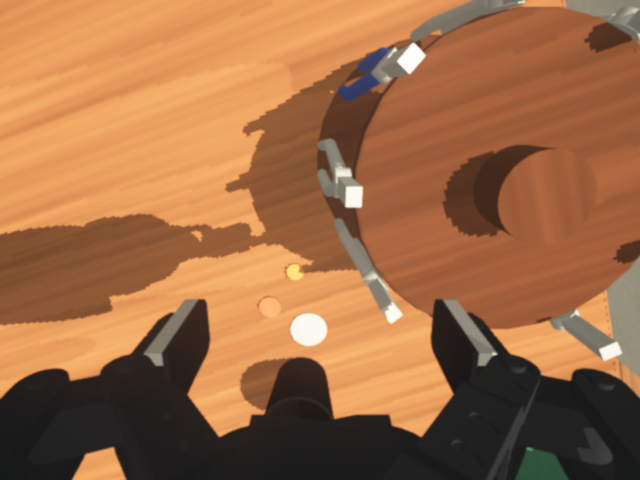

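The wrist view shows the fingers above the plier stand. I raise first, then travel to a point above the index for one close look.

```bash
python3 -m handwheel '-25 0 0 0 0 0 0; -40 0 0 0 0 0 0; -40 -5 8 0 0 0 0; -5 -20 32 0 0 0 0; 0 -27 42 0 0 0 0; 0 -27 42 0 0 0 0; 0 -27 42 0 0 0 0; 0 -27 42 0 0 0 0' 40
```

```text
clock: 2.15
position: [0.3583, 0.3953, 0.3416]
ee_rot: [0.117, 0.697, -0.117, 0.697]
ft_force: [1.8, 0.5, 0.4]
grip_width: -0.002
```

```bash
python3 -m handwheel '0 -27 42 0 0 0 0; 0 -27 42 0 0 0 0; 0 -27 42 0 0 0 0; 0 -27 42 0 0 0 0; 0 -27 42 0 0 0 0; 0 -27 42 0 0 0 0; 0 -20 32 0 0 0 0; 0 -5 15 0 0 0 0' && python3 - <<'E'
from workcell import manip,cams
from h import *
import pickle
o=manip.get_obs();c=cams.camera("wrist")
T=np.eye(4);T[:3,:3]=R.from_quat(o["ee_rot"]).as_matrix();T[:3,3]=o["position"]
T=T@c["T_tool_cam"];c["origin"]=T[:3,3];c["attitude"]=R.from_matrix(T[:3,:3]).as_quat()
pickle.dump(c,open("w1.pkl","wb"));print(o["position"],o["clock"])
cv2.imwrite("pics/w1.png",c["color"])
E
```

```text
clock: 2.95
position: [0.5805, 0.1181, 0.3414]
ee_rot: [0.119, 0.697, -0.119, 0.697]
ft_force: [-0.0, 0.4, 0.6]
grip_width: 0.0
[0.58047778 0.11808746 0.34144103] 2.95
```

View pics/w1.png

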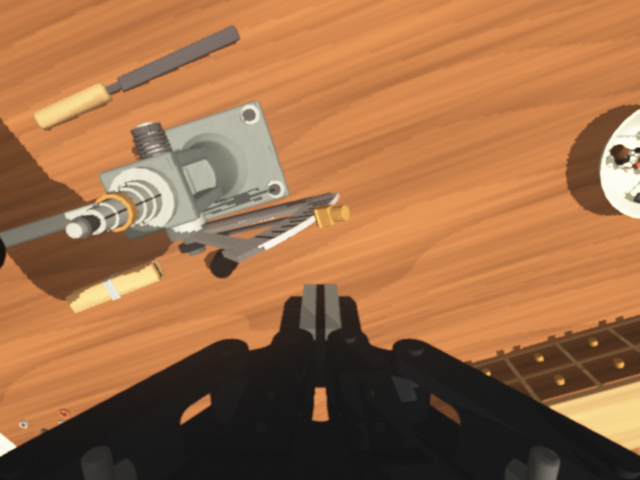

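The wrist view shows the clamp at (333,216), the scale rim from (245,255) to (335,200), and the pointer fork ending near (338,197). Next I rectify it.

```bash
python3 - <<'E'
from h import *
import pickle
c=pickle.load(open("w1.pkl","rb"))
im=c["color"].copy()
for q in (0,.1,.2,.3,.4,.5):
    u=proj(c,W([[.046,.14*np.cos(.26+q),.15+.14*np.sin(.26+q)]]))[0]; print(q,u.round(1))
    cv2.circle(im,tuple(int(8*x) for x in u),6,(0,255,0),-1,cv2.LINE_AA,3)
cv2.imwrite("pics/w1c.png",cv2.resize(im[175:275,220:370],None,fx=5,fy=5,interpolation=cv2.INTER_CUBIC))
Q=L(pts(c,np.ones((480,640),bool)));m=(Q[:,1]>.08)&(Q[:,1]<.17)&(Q[:,2]>.17)&(Q[:,2]<.26)&(abs(Q[:,0]-.046)<.03)
col=c["color"][c["depth"]>0]
g=m&(col[:,0]<110)&(col[:,2]>150)
Q=Q[g];a=np.arctan2(Q[:,2]-.15,Q[:,1])-.26;r=np.hypot(Q[:,2]-.15,Q[:,1])
for lo,hi in((.136,.142),(.142,.147),(.147,.152),(.152,.158),(.158,.164),(.164,.172)):
    k=(r>=lo)&(r<hi)
    if k.any(): print(lo,k.sum(),"a",np.percentile(a[k],[0,5,50,95,100]).round(3),"x",Q[k,0].min().round(4),Q[k,0].max().round(4))
E
```

```text
0 [333.6 201.6]
0.1 [328.9 206.7]
0.2 [322.  212.7]
0.3 [312.8 219.5]
0.4 [301.1 227. ]
0.5 [287.  235.3]
0.136 6 a [-0.01   0.062  0.285  0.289  0.289] x 0.0381 0.0517
0.142 79 a [0.288 0.301 0.31  0.318 0.327] x 0.0386 0.0517
0.147 110 a [0.298 0.3   0.308 0.314 0.318] x 0.0386 0.0518
0.152 161 a [0.244 0.274 0.305 0.313 0.315] x 0.0387 0.0514
0.158 117 a [0.279 0.282 0.303 0.311 0.316] x 0.0395 0.05
0.164 112 a [0.246 0.254 0.282 0.309 0.312] x 0.0397 0.0505
```

View pics/w1c.png

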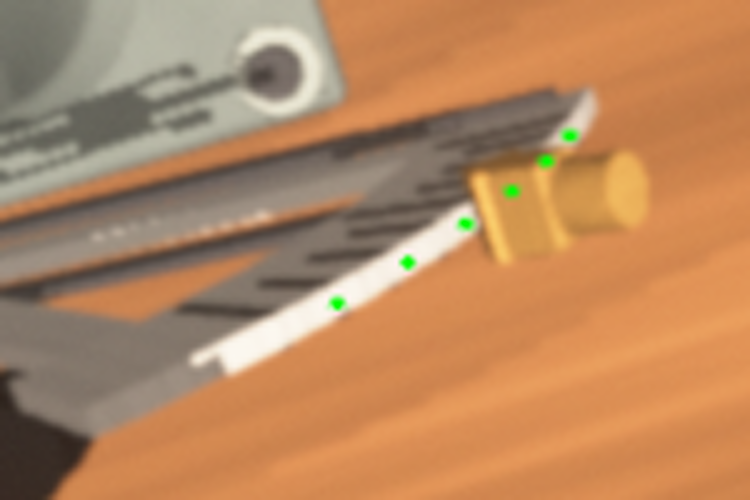

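```bash
python3 - <<'E'
from h import *
import pickle
from scipy.optimize import minimize
S=pickle.load(open("S.pkl","rb"));cams_={"scene":S["scene"],"top":S["top"],"w":pickle.load(open("w1.pkl","rb"))}
def mask(c):
    K=c["camera_matrix"];d=c["depth"];P=np.full((480,640,3),9.)
    P[d>0]=L(pts(c,np.ones((480,640),bool)))
    r=np.hypot(P[...,2]-.15,P[...,1]);a=np.arctan2(P[...,2]-.15,P[...,1])-.26
    return (r>.142)&(r<.175)&(abs(P[...,0]-.046)<.012)&(a>.15)&(a<.45)
# tangential half widths t (m), block & stud
def corners(p):
    q,x0,rb,w,rs,rad=p;o=[]
    er=np.array([0,np.cos(q+.26),np.sin(q+.26)]);et=np.array([0,-er[2],er[1]]);ex=np.array([1,0,0])
    b=[np.array([x0,0,.15])+er*r+et*s*w+ex*k*.0068 for r in(.1425,rb) for s in(-1,1) for k in(-1,1)]
    s=[np.array([x0,0,.15])+er*r+rad*(et*np.cos(t)+ex*np.sin(t)) for r in(rb,rs) for t in np.linspace(0,6.28,16)]
    return W(np.array(b)),W(np.array(s))
def sil(c,p,s=4):
    im=np.zeros((480*s//4,640*s//4),np.uint8)
    im=np.zeros((480,640),np.uint8)
    for P in corners(p):
        h=cv2.convexHull(proj(c,P).astype(np.float32))
        cv2.fillConvexPoly(im,np.round(h*16).astype(np.int32),255,cv2.LINE_AA,4)
    return im/255.
for use in (["scene"],["w"],["top"],["scene","top","w"]):
    M={n:mask(cams_[n]) for n in use}
    f=lambda p:sum(abs(sil(cams_[n],p)-M[n]).sum()/M[n].sum() for n in use)
    best=min((minimize(f,[q,.045,.153,w,.166,.0055],method="Nelder-Mead",options=dict(initial_simplex=np.array([[q,.045,.153,w,.166,.0055]]+[list(np.array([q,.045,.153,w,.166,.0055])+np.eye(6)[i]*[.03,.002,.003,.002,.003,.001][i]) for i in range(6)]),maxiter=400)) for q in(.26,.29,.32) for w in(.005,)),key=lambda r:r.fun)
    print(use,[m.sum() for m in M.values()],best.x.round(4),round(best.fun,3))
cv2.imwrite("pics/s_c.png",cv2.resize(S["scene"]["color"][165:235,300:365],None,fx=8,fy=8,interpolation=cv2.INTER_CUBIC))
E
```

```text
['scene'] [np.int64(160)] [0.285  0.0466 0.1558 0.0029 0.1665 0.0046] 0.165
['w'] [np.int64(622)] [0.2778 0.045  0.1537 0.0026 0.1646 0.005 ] 0.078
['top'] [np.int64(168)] [ 0.2832  0.0454  0.1563 -0.      0.1651  0.0046] 0.133
['scene', 'top', 'w'] [np.int64(160), np.int64(168), np.int64(622)] [0.278  0.0452 0.1552 0.0024 0.1649 0.0047] 0.47
```

View pics/s_c.png

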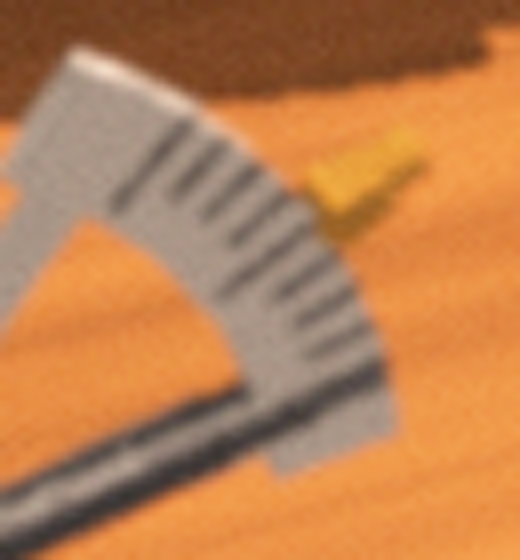

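The index comes out at q ≈ 0.28 in all three cameras (0.278 to 0.285). I go above the pad, passing 50 mm over the expander.

```bash
python3 -m handwheel '0 -25 3 0 0 0 0; 0 -40 5 0 0 0 0; 0 -45 5 0 0 0 0; 0 -45 5 0 0 0 0; 0 -45 5 0 0 0 0; 0 -45 5 0 0 0 0; 0 -35 4 0 0 0 0; 0 -15 2 0 0 0 0' && python3 -m handwheel '30 0 0 0 0 0 0; 35 0 0 0 0 0 0; 30 0 0 0 0 0 0; 15 0 0 0 0 0 0; 0 0 0 0 0 0 0; 0 0 0 0 0 0 0' && python3 - <<'E'
from workcell import manip,cams
from h import *
o=manip.get_obs();print(o["position"],o["ft_force"],o["clock"])
c=cams.camera("scene");cv2.imwrite("pics/s1.png",c["color"])
M=R.from_quat(o["ee_rot"]).as_matrix()
t=W([[0,-.167,.191]])[0];print(t,((t-o["position"])@M)*1000)
E
```

```text
clock: 3.8
position: [0.5134, -0.1702, 0.3418]
ee_rot: [0.118, 0.697, -0.118, 0.697]
ft_force: [-0.4, -0.4, -1.0]
grip_width: -0.001
clock: 4.4
position: [0.515, -0.1666, 0.232]
ee_rot: [0.117, 0.697, -0.117, 0.698]
ft_force: [-0.4, 0.2, 1.1]
grip_width: -0.004
[ 0.51500344 -0.16659096  0.23200692] [-0.44497635  0.16738655  1.11439779] 4.4
[ 0.51398708 -0.16940765  0.191     ] [41.0056213  -3.01150267 -0.06237057]
```

View pics/s1.png

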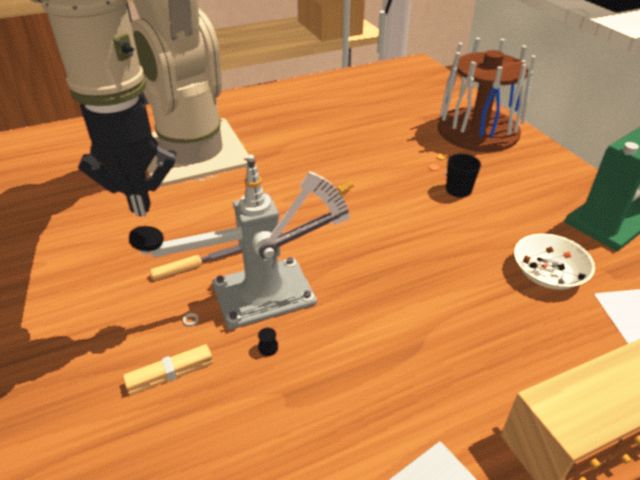

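The fingertips are above the pad at (140,212), the scale is unobstructed, and the pointer is at rest. Lowering to contact.

```bash
python3 -m handwheel '10 -2 0 0 0 0 0; 14 -2 0 0 0 0 0; 8 0 0 0 0 0 0; 4 0 0 0 0 0 0; 2 0 0 0 0 0 0; 2 0 0 0 0 0 0; 1 0 0 0 0 0 0; 0 0 0 0 0 0 0'
```

```text
clock: 5.25
position: [0.5135, -0.1712, 0.1906]
ee_rot: [0.117, 0.697, -0.117, 0.698]
ft_force: [-1.2, -0.4, 2.9]
grip_width: 0.001
```

```bash
cat >> h.py <<'E'
def pointer(c,ref=None):
    im=polar(c,s=1800,h=120,r0=.10,r1=.128)  # .0005 rad/px
    g=cv2.cvtColor(im[14:],cv2.COLOR_BGR2GRAY).astype(float); return g
E
python3 -m handwheel '3 0 0 0 0 0 0; 5 -1 0 0 0 0 0; 6 -1 0 0 0 0 0; 6 -1 1 0 0 0 0; 5 -1 0 0 0 0 0; 3 0 0 0 0 0 0; 2 0 0 0 0 0 0; 0 0 0 0 0 0 0' && python3 - <<'E'
from workcell import manip,cams
from h import *
o=manip.get_obs();print(o["position"],o["ft_force"],o["clock"])
c=cams.camera("scene");cv2.imwrite("pics/s2.png",np.vstack([polar(c,h=280),cv2.resize(c["color"][150:290,100:370],(560,290))[:, :].copy() if 0 else np.zeros((1,800,3),np.uint8)]))
cv2.imwrite("pics/s2b.png",cv2.resize(c["color"][140:300,100:370],None,fx=2.9,fy=2.9,interpolation=cv2.INTER_CUBIC))
E
```

```text
clock: 6.05
position: [0.5134, -0.175, 0.1601]
ee_rot: [0.117, 0.697, -0.117, 0.698]
ft_force: [1.6, 0.2, 5.0]
grip_width: 0.001
[ 0.51344719 -0.17501428  0.16006301] [1.63467424 0.24603842 5.04232189] 6.05
```

View pics/s2.png

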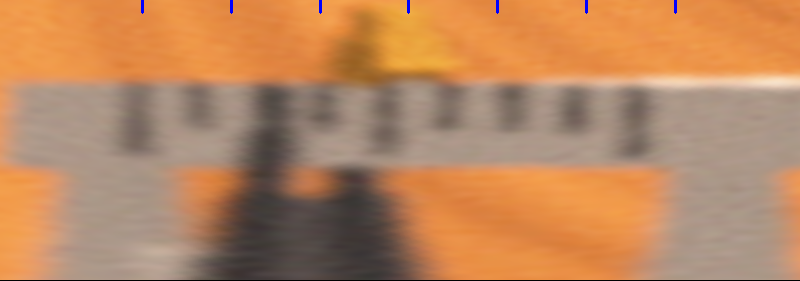

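View pics/s2b.png

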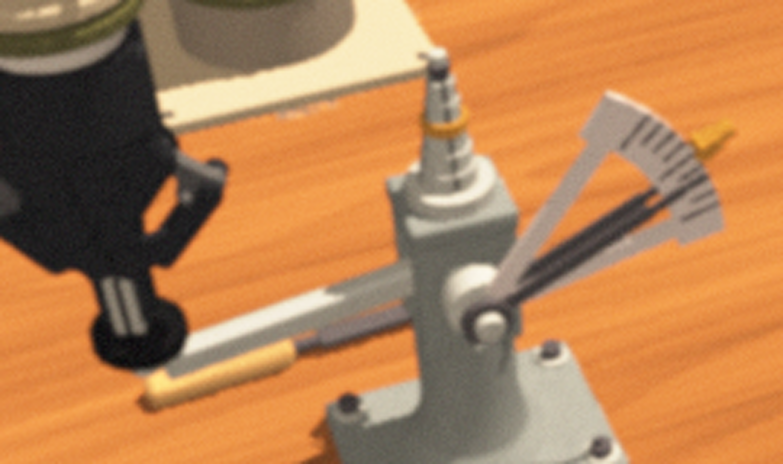

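Pointer is now at about q ≈ 0.17. I continue 10 mm and measure again more precisely.

```bash
cat >> h.py <<'E'
def pointer_q(c,x=.051):
    # dark blade centre along rim, plane of the near blade
    out=[]
    for xx in (x,):
        a=np.linspace(.15,.95,1600);r=np.linspace(.112,.124,13);A,Rr=np.meshgrid(a,r)
        P=W(np.c_[np.full(A.size,xx),(Rr*np.cos(A)).ravel(),(.15+Rr*np.sin(A)).ravel()])
        uv=proj(c,P).reshape(13,1600,2).astype(np.float32)
        g=cv2.remap(cv2.cvtColor(c["color"],cv2.COLOR_BGR2GRAY),uv[...,0],uv[...,1],cv2.INTER_LINEAR).astype(float).mean(0)
        g=cv2.GaussianBlur(g[None],(0,0),8)[0]; w=np.clip(115-g,0,None); 
        i=int(w.argmax()); lo=i
        while lo>0 and w[lo]>0: lo-=1
        hi=i
        while hi<1599 and w[hi]>0: hi+=1
        out.append(((a[lo:hi]*w[lo:hi]).sum()/w[lo:hi].sum()-.26,a[lo]-.26,a[hi]-.26))
    return out[0]
E
python3 - <<'E'
from h import *
import pickle
print(pointer_q(pickle.load(open("S.pkl","rb"))["scene"]))
from workcell import cams
print(pointer_q(cams.camera("scene")))
E
python3 -m handwheel '3 0 0 0 0 0 0; 4 0 0 0 0 0 0; 2 0 0 0 0 0 0; 1 0 0 0 0 0 0; 0 0 0 0 0 0 0' && python3 - <<'E'
from workcell import manip,cams
from h import *
o=manip.get_obs();print(o["position"],o["ft_force"],o["clock"])
c=cams.camera("scene");cv2.imwrite("pics/s3.png",polar(c,h=280));print(pointer_q(c))
E
```

```text
(np.float64(0.0031359774040776167), np.float64(-0.03195121951219515), np.float64(0.04009380863039402))
(np.float64(0.17925377336605952), np.float64(0.14816135084427762), np.float64(0.2117010631644778))
clock: 6.65
position: [0.5135, -0.1753, 0.1503]
ee_rot: [0.117, 0.697, -0.117, 0.698]
ft_force: [0.4, -0.5, 6.6]
grip_width: -0.001
[ 0.51348912 -0.17527789  0.150349  ] [ 0.36327638 -0.53233089  6.59208371] 6.65
(np.float64(0.23389438828898484), np.float64(0.20369606003752339), np.float64(0.26623514696685424))
```

View pics/s3.png

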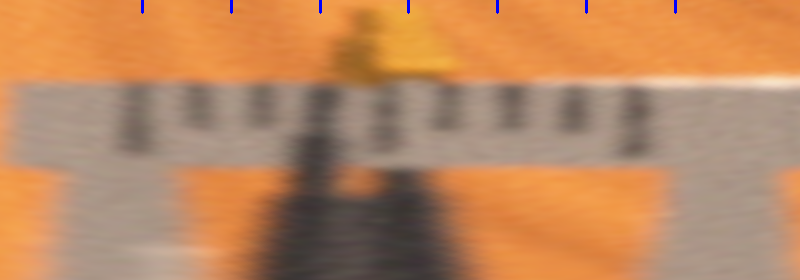

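Pointer is at about 0.231, with index at about 0.278. Advance 7 mm slowly.

```bash
python3 -m handwheel '2 0 0 0 0 0 0; 2 0 0 0 0 0 0; 2 0 0 0 0 0 0; 1 0 0 0 0 0 0; 0 0 0 0 0 0 0' && python3 - <<'E'
from workcell import manip,cams
from h import *
import pickle
o=manip.get_obs();print(o["position"],o["ft_force"],o["clock"])
c=cams.camera("scene");pickle.dump(c,open("s4.pkl","wb"));cv2.imwrite("pics/s4.png",polar(c,h=280));print(pointer_q(c))
cv2.imwrite("pics/s4b.png",cv2.resize(c["color"][165:235,300:365],None,fx=8,fy=8,interpolation=cv2.INTER_CUBIC))
E
```

```text
clock: 7.2
position: [0.5135, -0.1751, 0.1434]
ee_rot: [0.117, 0.697, -0.117, 0.698]
ft_force: [0.9, -0.5, 7.3]
grip_width: -0.001
[ 0.51347352 -0.17512423  0.14342235] [ 0.8768697  -0.54797518  7.26781555] 7.2
(np.float64(0.27589708071199326), np.float64(0.24322076297686057), np.float64(0.3112632895559725))
```

View pics/s4.png

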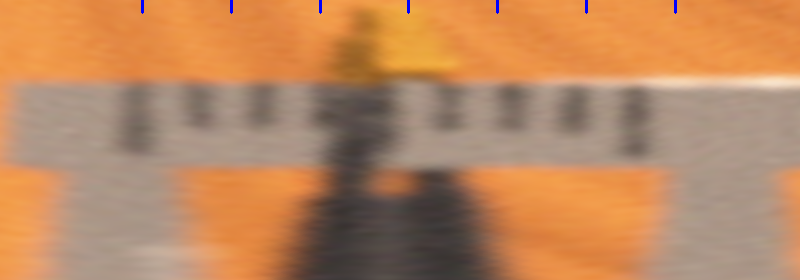

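View pics/s4b.png

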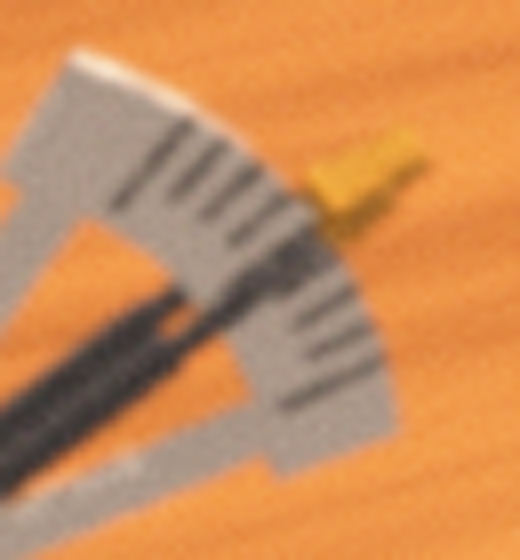

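The pointer reads about 0.273, and its blade lines up with the front face of the clamp at polar column ~357. Hold for about 2 s.

```bash
for i in 1 2; do python3 -m handwheel '0 0 0 0 0 0 0; 0 0 0 0 0 0 0; 0 0 0 0 0 0 0; 0 0 0 0 0 0 0; 0 0 0 0 0 0 0; 0 0 0 0 0 0 0; 0 0 0 0 0 0 0; 0 0 0 0 0 0 0'; done; python3 - <<'E'
from workcell import manip,cams
from h import *
c=cams.camera("scene");print(pointer_q(c),manip.get_obs()["position"])
E
```

```text
clock: 8.05
position: [0.5135, -0.1751, 0.1435]
ee_rot: [0.117, 0.697, -0.117, 0.698]
ft_force: [0.1, 0.8, 8.4]
grip_width: 0.001
clock: 8.85
position: [0.5135, -0.1751, 0.1435]
ee_rot: [0.117, 0.697, -0.117, 0.698]
ft_force: [0.4, -0.1, 8.4]
grip_width: -0.001
(np.float64(0.27575084971485164), np.float64(0.24322076297686057), np.float64(0.3112632895559725)) [ 0.51350206 -0.17512388  0.14353283]
```

Steady for over 1.6 s. Now let the lever come back up under control.

```bash
python3 -m handwheel '-3 0 0 0 0 0 0; -6 0 0 0 0 0 0; -7 1 0 0 0 0 0; -7 1 0 0 0 0 0; -7 1 -1 0 0 0 0; -7 1 0 0 0 0 0; -6 0 0 0 0 0 0; -4 0 0 0 0 0 0' && python3 -m handwheel '-3 0 0 0 0 0 0; -5 0 0 0 0 0 0; -15 0 0 0 0 0 0; -25 0 0 0 0 0 0; -35 0 0 0 0 0 0; -35 0 0 0 0 0 0; -15 0 0 0 0 0 0; 0 0 0 0 0 0 0' && python3 -m handwheel '0 -20 -10 0 0 0 0; 0 -30 -15 0 0 0 0; 0 -20 -10 0 0 0 0; 0 0 0 0 0 0 0; 0 0 0 0 0 0 0; 0 0 0 0 0 0 0' && python3 - <<'E'
from workcell import manip,cams
from h import *
o=manip.get_obs();print(o["position"],o["ft_force"],o["clock"])
c=cams.camera("scene");print(pointer_q(c));cv2.imwrite("pics/s5.png",c["color"])
for t in ["band","spare_ring","flat_file","loupe","ring_clamp"]:
    r=cams.outline_of("scene",t)
    if r: P=pts(c,r[0]["region"]);print(t,r[0]["box"],np.median(P,0).round(4))
E
```

```text
clock: 9.7
position: [0.5132, -0.1701, 0.1904]
ee_rot: [0.117, 0.698, -0.116, 0.697]
ft_force: [-0.3, 2.3, 0.8]
grip_width: -0.002
clock: 10.5
position: [0.5139, -0.1717, 0.3254]
ee_rot: [0.117, 0.696, -0.117, 0.698]
ft_force: [0.4, 0.0, -0.3]
grip_width: 0.003
clock: 11.1
position: [0.4576, -0.225, 0.3228]
ee_rot: [0.117, 0.698, -0.117, 0.697]
ft_force: [-0.4, 0.1, 0.3]
grip_width: -0.001
[ 0.45763994 -0.22502324  0.32282488] [-0.44852823  0.08435071  0.31363872] 11.1
(np.float64(0.003479478701869154), np.float64(-0.03395247029393372), np.float64(0.04209505941213254))
band [243.8, 179.1, 18.2, 5.2] [ 0.5302 -0.0044  0.2456]
spare_ring [180.2, 315.6, 16.8, 10.4] [ 0.5249 -0.1393  0.0044]
flat_file [148.1, 247.0, 91.0, 33.8] [ 0.4027 -0.1137  0.0136]
loupe [257.2, 327.8, 20.9, 27.8] [ 0.6466 -0.0371  0.0263]
ring_clamp [121.7, 343.9, 90.1, 53.0] [ 0.6304 -0.1924  0.0228]
```

View pics/s5.png

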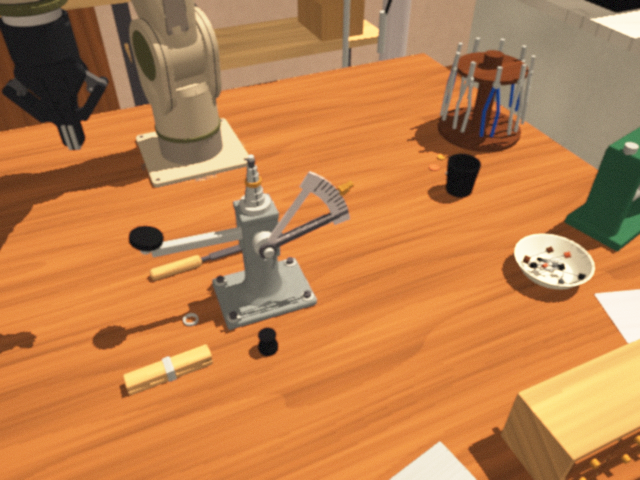

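The lever is back at rest with the pad at (147,238), the gripper is clear at (70,135), and nothing else has moved. Handing in.

```bash
python3 -c "
from workcell import hand_in
print(hand_in())"
```

```text
the job is handed in; nothing more can be done
None
```

I pressed the pad with closed fingertips until the pointer stood at the set index, held it there for more than 1.6 s, then let the lever back up and moved clear. I handed in at about 11 s on the robot's clock; no verdict is reported.

- **Index position:** the three cameras put the index at lever angle 0.278 to 0.285 rad. I aimed slightly low, at about 0.275, so as not to run past it.
- **Held position:** the pointer read about 0.273 rad at the start and end of the hold, within 0.012 rad of the index estimates (half a division is 0.036). A cruder by-eye reading of the scene picture put the index nearer 0.265; the held position is within half a division of that too.
- **Force:** the wrist force readings stayed below 9 N.
- **After release:** the pointer is back at its starting reading. The band, spare ring, file, loupe and ring clamp are where they were, to within 2 mm (measurement noise). The index looks unmoved in the last picture, though I did not measure it again. The gripper is touching nothing.

No check failed.

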